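# Power up the bench balance and check it with the large weight

### The job

Get the bench balance ready for its daily check: drop the battery pack fully into its bay and swing the locking lever fully shut over it. Then set the largest of the three steel check weights upright in the middle of the pan, inside the engraved circle, gently enough that the pan is not driven down to its stop, and leave it standing there. Leave the other weights and everything else on the bench where they are.

Things in the scene. Friction and masses are not known exactly. Their poses are not given: they have to be found in the camera images.
- balance: white bench balance fixed to the bench. Housing 220 (x) x 300 (y) x 60 high, plus a keypad strip 35 high along its front (-x) side out to x = -145. Origin: centre of the housing's underside; z up. Round pan on its +y half, battery bay in its -y half.
- pan_center (a point): centre of the top face of the round steel pan (dia 130, top face 85 above the bench when empty, at x 0, y +75 of the balance). An engraved circle of dia 62 marks the middle of the pan.
- pan (a joint): travel of the sprung pan in m: 0 empty, grows as it is pressed down (spring 1.8 N/mm, so the large weight sinks it 3 to 5.5 mm); hard stop at 0.012
- pocket (a point): centre of the floor of the battery bay, at x 0, y -77.5, z 30 of the balance, axes as the balance. The bay is a rectangular pocket open at the top, 106 (x) x 52 (y), its floor 30 below the housing's top face (which is 60 above the bench). Round its mouth stands a grey 60-degree lead-in lip, 8 high, that widens the mouth to 115 x 61.
- pack: grey battery pack: block 100 (x) x 46 (y) x 45 high with a grip rib in the middle of its top, 40 (x) x 20 (y) x 25 high (total height 70). Origin: centre of its underside. It stands upright at the start, weighs about 0.35 kg, and fits the bay either way round; seated, its block's top is 15 above the housing and its rib's top 40 above.
- lever (a joint): angle of the locking lever in rad about the vertical hinge: 0 = pointing along the balance's +x (open), 1.57 = pointing along its +y, across the +x end of the bay (fully shut, at its stop). It starts open between -0.5 and 0 and stays where it is left. Its underside is 3.5 above the top of a seated pack, so it cannot shut over a pack that is not fully in.
- lever_hinge (a point): the lever's hinge axis (vertical), at x +38, y -114.5 of the balance, 83.5 above the bench at mid-thickness of the arm (10 thick, 18 wide)
- lever_knob (a point): centre of the top of the black upright round knob at the lever's tip: dia 18, standing 41 above the arm's top face, 60 from the hinge axis; its top is 129.5 above the bench
- weight_large: large check weight, the largest of the three steel ones: cylinder dia 50, body 56 high, on top a grip knob dia 24 (from z 63 to the top at 82; neck dia 16 from 57 to 61). Origin: centre of its underside. About 0.85 kg, upright.
- weight_medium: medium check weight: steel, dia 38, body 44 high, total 68 high with a knob dia 24 on top; not needed. Origin: centre of its underside.
- weight_small: small check weight: steel, dia 28, body 30 high, total 54 high with a knob dia 24 on top; not needed. Origin: centre of its underside.
- reagent_bottle: amber bottle, dia 60, 140 high; bystander. Origin: centre of its underside.
- dropper_bottle: white dropper bottle, dia 40, 90 high; bystander. Origin: centre of its underside.
- dish: closed glass culture dish, dia 90, 18 high; bystander. Origin: centre of its underside.
- tube_rack: white tube rack 200 (x) x 70 (y) x 45 with capped tubes up to 95 high; bystander. Origin: centre of its underside.
- marker: blue marker lying along its x, 125 long, dia 14; bystander
- cylinder: clear measuring cylinder, foot dia 64, tube dia 38, 190 high; bystander. Origin: centre of its underside.
- wash_bottle: white bottle with a blue cap, dia 60, 180 high; bystander. Origin: centre of its underside.
There are look-alikes about, which are no part of the job. What is shaped like the pack but turquoise is not meant.

How it is judged:
By the outcome, as a careful person would: the job done as asked, in the order asked, and still so for the second after the job is handed in, with the robot touching nothing.
It also fails if it takes over 64 s, if anything falls off the work surface, if the arm or the gripper's body presses on something with over 40 N, if the wrist force passes 120 N, or if a joint passes its speed limit or range.

### The arm

A 6-joint arm with a two-finger parallel gripper is mounted at the origin on the work surface. World frame = base frame: x ahead of the robot, y to its left, z up, the work surface at z = 0. Lengths are in m, angles in degrees, forces in N, time in s.
With the tool pointing down it reaches from about 0.375 to 0.75 m from the base axis. Payload 9 kg.
Tool frame: the origin (TCP) lies where the fingers leave the gripper's body, on its centre line; the fingertips stand 73 mm ahead of it and the grasp point (between the pads) lies 54 mm ahead of it (robot.tip_reach is the distance from the TCP to the fingertips, in m); z points along the fingers, y is the line along which they close (so a half turn about z gives the same grasp; the last joint's range is limited). The gripper opens to 85 mm and grips with 20 to 120 N. Pads are 22 mm wide; open, the fingers measure 114 mm over their backs; the gripper's body (76 mm by 85 mm) begins 54 mm behind the grasp point. The pads swing forward as they close: fully open they stand 13 mm farther back than shut.
Start: joints at [54.219, 5.964, 5.575, 89.605, 0, 77.527], TCP at [0.237, 0.551, 0.304] pointing down, gripper open.
Joint ranges: [-171.21, 171.21], [-48.23, 106.86], [-62.78, 66.21], [-105.2, 120.99], [-86.42, 89.51], [-180, 180]. Speed limits (degrees/s): [127.2, 127.2, 147.25, 180, 180, 180].

### API

Orientations are given as [roll, pitch, yaw] about the fixed x, y, z axes, in that order (R = Rz(yaw) Ry(pitch) Rx(roll)).
In Python, from plant import robot gives the robot as it stands. Calls block until the motion is done:
- robot.move_pose(position, orientation): joint-space move of the TCP to a pose.
- robot.line_to(position, vel=0.15, rotation=None, guard=None): straight line of the TCP; rotation=None keeps the orientation; vel is the mean speed in m/s. With guard (N) it stops when the force on the tool has changed by that much, and returns True; else False.
- robot.goto_joints(angles): joint-space move.
- robot.set_gripper(opening): finger opening in m; the grip force is fixed at half the most; returns when the fingers have stopped.
- robot.pause(seconds).
- robot.ik(position, orientation): joint angles nearest the present ones, or None.
- robot.observe(): the state.
- robot.grab_frame(name): name is "side" or "top"; returns the picture (384x512x3 uint8, blue, green, red); there is no depth.
- robot.get_calibration(name): a dict with "vertical_fov" (degrees; the focal length in pixels is half the picture's height over the tangent of half this angle, whatever the lens; pixels are square), "cx", "cy" (the principal point, pixels), "rvec" (rotation vector, rad) and "tvec" (3), from world to camera coordinates, as OpenCV has them. Camera axes: x right, y down, z forward; pixel columns grow to the right and rows downward; lengths in m; the calibration is good to about 2 mm. A picture is of the moment at which its call begins. get_calibration takes no time and is no camera call.
A pose or a line that the arm cannot do raises robot.IKError and nothing moves.
- robot.job_done(): hands the job in; it is judged then, once.
The state is a dict: "time": time; "q": joint angles; "qvel": joint speeds; "joint_torque": joint torques, N m; "tool_pos": TCP position; "tcp_rot": TCP orientation; "ft_force": force on the tool from outside, world axes, zero at the start; "torque": the same for the moment, N m; "gripper_width": finger opening in m; "gripper_force": force on a finger pad.
Only numpy, scipy, OpenCV 4.12 (cv2) and the standard library are available. Lean on these libraries where they do the work, as an engineer would, in place of code of your own. Each camera call takes 0.05 s, during which the arm holds its last target. There are 200 camera calls.

## Working session

There is one attempt and no reset: what is moved stays moved. The work goes in short steps, each a Python script; the robot and the scene stay as the last script left them, time stands still between calls to the robot, and variables do not carry over. Pictures are saved under pics/ and viewed, at most 10 in all, crops included, and the job is handed in when it is done.

```bash
ls; mkdir -p pics
python3 - <<'E'
from plant import robot
import cv2
for n in("top","side"):
    im=robot.grab_frame(n); cv2.imwrite(f"pics/{n}0.png",im)
    c=robot.get_calibration(n); print(n,c, )
    import numpy as np
    R=cv2.Rodrigues(np.array(c["rvec"],float))[0]; print("cam pos",-R.T@np.array(c["tvec"]).ravel())
o=robot.observe(); print(o)
E
```

```text
pics
top {'vertical_fov': 57.22630658407247, 'cx': 256.6365769199473, 'cy': 194.72331850468453, 'rvec': array([ 2.17550145, -2.2021031 ,  0.02492288]), 'tvec': array([0.02361472, 0.49083416, 1.14672094])}
cam pos [ 0.44011912 -0.00651221  1.16734635]
side {'vertical_fov': 54.7793746415553, 'cx': 252.30938111021248, 'cy': 196.53820777239758, 'rvec': array([ 2.18900473, -0.87026202,  0.36815834]), 'tvec': array([-0.35572007,  0.32681048,  0.88543624])}
cam pos [-0.02509134 -0.55357376  0.84277264]
{'time': 0.1, 'q': array([ 5.42180521e+01,  5.99409649e+00,  5.53347517e+00,  8.96055490e+01,
       -2.68700847e-04,  7.75248974e+01]), 'qvel': array([ 0.08951094,  0.04539906,  0.00303645,  0.01187222, -0.06091659,
       -0.0126614 ]), 'joint_torque': array([ 4.88441394e-03, -5.58209109e+01,  5.04719317e+01,  1.31452060e-02,
       -3.50983846e-04, -2.44859416e-05]), 'tool_pos': array([0.23727795, 0.55086205, 0.30323012]), 'tcp_rot': array([-1.79935334e+02, -1.40314416e-02,  1.56693147e+02]), 'ft_force': array([-0.25081703, -0.08387614, -0.72797989]), 'torque': array([ 0.00201735, -0.06208487,  0.01530409]), 'gripper_force': 0.0, 'gripper_width': 0.08538068994082788}
```

View pics/top0.png

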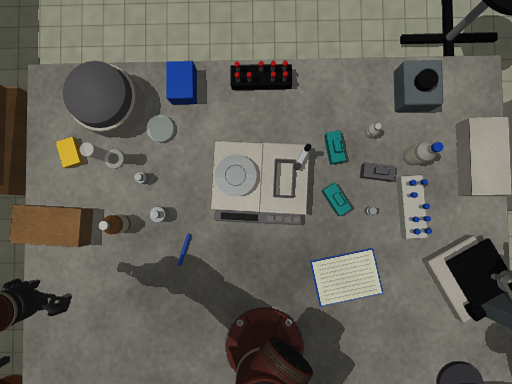

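View pics/side0.png

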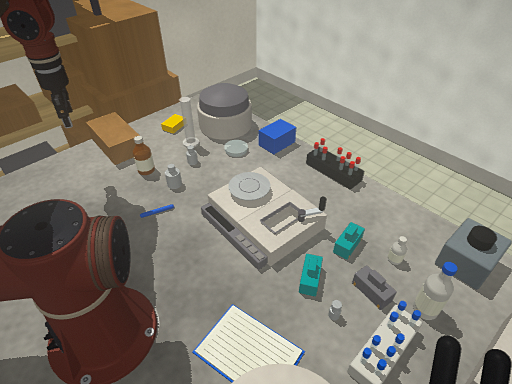

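```bash
cat > h.py <<'E'
import cv2, numpy as np
from plant import robot
C={}
for n in("top","side"):
    c=robot.get_calibration(n); f=192/np.tan(np.radians(c["vertical_fov"]/2))
    K=np.array([[f,0,c["cx"]],[0,f,c["cy"]],[0,0,1]]); R=cv2.Rodrigues(np.array(c["rvec"],float))[0]; t=np.array(c["tvec"],float).ravel()
    C[n]=(K,R,t,-R.T@t)
def proj(n,p):
    K,R,t,_=C[n]; v=K@(R@np.asarray(p,float)+t); return v[:2]/v[2]
def ray(n,u):
    K,R,t,o=C[n]; d=R.T@np.linalg.solve(K,[u[0],u[1],1]); return o,d/np.linalg.norm(d)
def plane(n,u,z):
    o,d=ray(n,u); return o+d*(z-o[2])/d[2]
def tri(ut,us):
    (a,d),(b,e)=ray("top",ut),ray("side",us)
    s=np.linalg.lstsq(np.c_[d,-e],b-a,rcond=None)[0]; p,q=a+s[0]*d,b+s[1]*e
    return (p+q)/2,np.linalg.norm(p-q)*1000
def crop(n,x0,y0,x1,y1,k,im=None):
    im=cv2.imread(f"pics/{n}0.png") if im is None else im
    o=cv2.resize(im[y0:y1,x0:x1],None,fx=k,fy=k,interpolation=cv2.INTER_CUBIC)
    for g in range((x0//10+1)*10,x1,10): cv2.line(o,((g-x0)*k,0),((g-x0)*k,6),(0,0,255),1); cv2.putText(o,str(g),((g-x0)*k-9,16),0,.33,(0,0,255),1)
    for g in range((y0//10+1)*10,y1,10): cv2.line(o,(0,(g-y0)*k),(6,(g-y0)*k),(0,0,255),1); cv2.putText(o,str(g),(8,(g-y0)*k+4),0,.33,(0,0,255),1)
    return o
E
python3 - <<'E'
from h import *
cv2.imwrite("pics/ctop.png",crop("top",205,122,405,232,4))
cv2.imwrite("pics/cside.png",crop("side",200,165,400,310,4))
a=crop("top",120,160,180,235,6); b=crop("top",355,190,395,235,6)
c=crop("side",155,125,215,200,6); d=crop("side",320,290,360,335,6)
z=lambda i,j:np.vstack([i,np.zeros((450-i.shape[0],i.shape[1],3),np.uint8)])
w=np.hstack([a,np.vstack([b,np.zeros((180,240,3),np.uint8)])[:450]]); 
b2=np.vstack([cv2.resize(b,(200,225)),cv2.resize(d,(200,225))])
cv2.imwrite("pics/cw.png",np.hstack([cv2.resize(a,(300,450)) if 0 else cv2.resize(a,(290,450)),b2,cv2.resize(c,(290,450))]))
print(proj("top",[0,0,0]),proj("top",[.237,.551,.304]),proj("side",[.237,.551,.304]))
T,S=(cv2.imread(f"pics/{n}0.png") for n in("top","side"))
print(T[172,365:400].tolist()); print(T[180:185,285].tolist(), T[150,320].tolist())
# turquoise blobs, for a check of stereo
for n,im in(("top",T),("side",S)):
    h=cv2.cvtColor(im,cv2.COLOR_BGR2HSV); m=cv2.inRange(h,(80,120,60),(95,255,255))
    k,_,s,ce=cv2.connectedComponentsWithStats(m); print(n,[(s[i].tolist(),ce[i].round(1).tolist()) for i in range(1,k) if s[i,4]>60])
E
```

```text
[263.88459386 345.37400995] [ 38.34462278 295.51812942] [ 60.93542291 101.15520844]
[[83, 81, 83], [82, 80, 83], [82, 79, 83], [83, 81, 83], [83, 80, 83], [82, 80, 83], [82, 79, 82], [85, 82, 84], [57, 55, 56], [43, 42, 43], [51, 49, 51], [81, 79, 81], [90, 89, 91], [89, 87, 89], [86, 83, 87], [86, 84, 86], [88, 85, 87], [87, 83, 86], [84, 81, 83], [80, 78, 79], [83, 81, 83], [83, 80, 81], [83, 81, 83], [51, 49, 50], [78, 76, 79], [80, 79, 80], [81, 79, 81], [81, 79, 81], [79, 78, 79], [83, 81, 83], [56, 58, 59], [55, 59, 61], [101, 108, 112], [101, 109, 111], [98, 105, 108]]
[[146, 157, 162], [146, 158, 163], [145, 157, 162], [148, 161, 166], [147, 158, 164]] [104, 113, 114]
top [([324, 130, 22, 33, 459], [335.0, 146.3]), ([322, 183, 30, 33, 468], [336.5, 199.0])]
side [([333, 222, 31, 37, 633], [348.0, 240.2]), ([299, 254, 24, 42, 705], [310.3, 274.6])]
```

View pics/ctop.png

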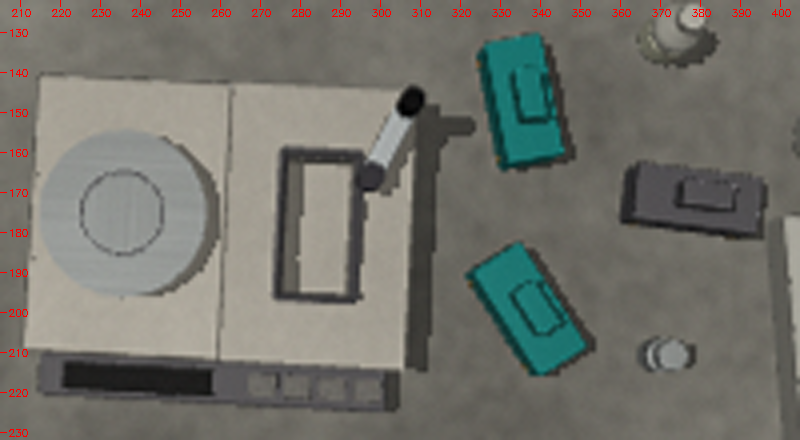

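View pics/cside.png

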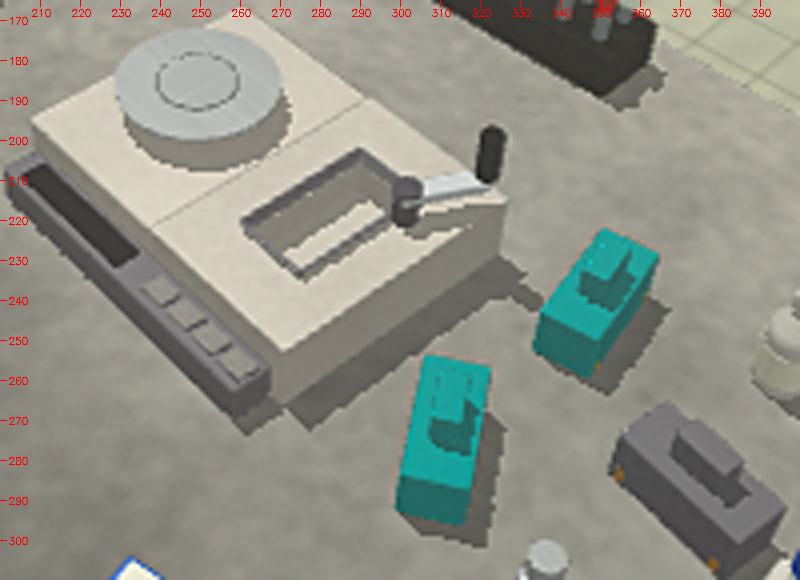

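View pics/cw.png

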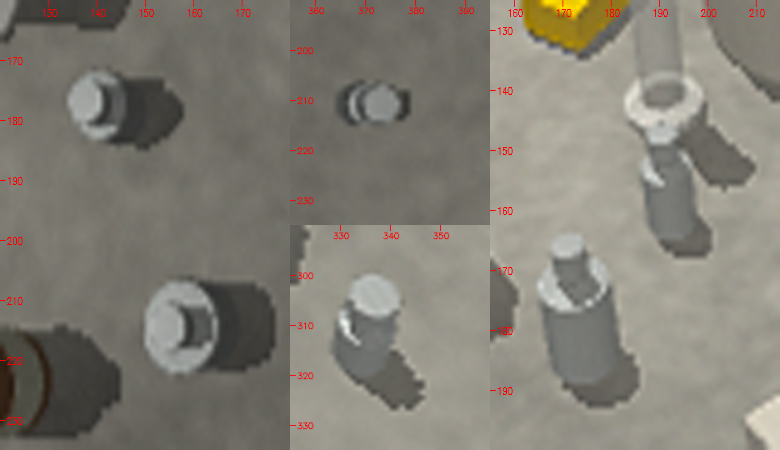

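```bash
cat > meas.py <<'E'
from h import *
T,S=(cv2.imread(f"pics/{n}0.png") for n in("top","side"))
g=lambda pts,x0,y0:[((x+.5)/4-.5+x0,(y+.5)/4-.5+y0) for x,y in pts]
ct=lambda *p:g(p,205,122); cs=lambda *p:g(p,200,165)
def show(n,t,s):
    P=[tri(a,b) for a,b in zip(t,s)]; X=np.array([p[0] for p in P])
    print(n,(X*1000).round(0).tolist(),"gap",[round(p[1],1) for p in P]); return X
blk=show("block",ct((636,164),(768,179),(763,236),(630,220)),cs((668,402),(787,510),(738,545),(622,442)))
rib=show("rib",ct((683,175),(739,185),(736,210),(678,203)),cs((697,418),(745,462),(722,478),(675,430)))
print("sides",[np.linalg.norm(blk[i]-blk[i-1]).round(4) for i in range(4)],[np.linalg.norm(rib[i]-rib[i-1]).round(4) for i in range(4)])
yaw=lambda X:np.degrees(np.arctan2(*(X[1]-X[0]+X[2]-X[3])[1::-1]))
print("pack c",blk.mean(0),rib.mean(0),"yaw",yaw(blk),yaw(rib))
# same from top only
for p,z in((ct((636,164),(768,179),(763,236),(630,220)),.045),(ct((683,175),(739,185),(736,210),(678,203)),.07)):
    X=np.array([plane("top",u,z) for u in p]); print("top only",X.mean(0),yaw(X))
# balance: bright housing top
m=cv2.inRange(cv2.cvtColor(T,cv2.COLOR_BGR2GRAY),128,255); m[:,:200]=0; m[:,316:]=0; m[:120]=0; m[235:]=0
m=cv2.morphologyEx(m,cv2.MORPH_OPEN,np.ones((9,9)))
c=max(cv2.findContours(m,0,cv2.CHAIN_APPROX_NONE)[0],key=cv2.contourArea)
b=np.array([plane("top",u,.06) for u in cv2.boxPoints(cv2.minAreaRect(c))]); 
e=[b[i]-b[i-1] for i in range(4)]; print("housing c",b.mean(0).round(4),"edges",[(np.linalg.norm(v).round(4),np.degrees(np.arctan2(v[1],v[0])).round(2)) for v in e])
# pan disc: low saturation
def pan(im,x0,y0,x1,y1):
    r=im.astype(int); m=((r[...,2]-r[...,0]<8)&(r.mean(2)>125)).astype(np.uint8); k=np.zeros_like(m);k[y0:y1,x0:x1]=m[y0:y1,x0:x1]
    k=cv2.morphologyEx(k,cv2.MORPH_CLOSE,np.ones((5,5))); k=cv2.morphologyEx(k,cv2.MORPH_OPEN,np.ones((5,5)))
    c=max(cv2.findContours(k,0,cv2.CHAIN_APPROX_NONE)[0],key=cv2.contourArea); return cv2.fitEllipse(c)
pt,ps=pan(T,208,145,262,205),pan(S,222,168,275,205); print(pt,ps,tri(pt[0],ps[0]),plane("top",pt[0],.085))
show("engraved",ct((122.5,212)),cs((198,81)))
lip=show("lip",ct((281,146),(363,152),(358,302),(273,300)),cs((360,149),(407,182),(303,280),(243,220))); print("lip c",lip.mean(0))
kn=show("knob",ct((412,98)),cs((491,130))); hg=show("hinge",ct((370,175)),cs((407,180)))
def w(x0,y0,x1,y1,z):
    k=cv2.inRange(cv2.cvtColor(T[y0:y1,x0:x1],cv2.COLOR_BGR2GRAY),118,255); c=max(cv2.findContours(k,0,cv2.CHAIN_APPROX_NONE)[0],key=cv2.contourArea)
    u,r=cv2.minEnclosingCircle(c); p=plane("top",(u[0]+x0,u[1]+y0),z); print("weight",p.round(4),"dia~",(2*r+1)*(C["top"][3][2]-z)/C["top"][0][0,0]); return p
WL=w(144,202,172,228,.056); w(131,168,150,187,.044); w(360,203,383,220,.03)
show("knobtop L",[(155.0,214.1)],[(171.1,165.5)])
E
python3 meas.py
```

```text
block [[590.0, -328.0, 42.0], [573.0, -428.0, 46.0], [528.0, -421.0, 50.0], [545.0, -324.0, 36.0]] gap [np.float64(4.6), np.float64(1.9), np.float64(1.9), np.float64(5.2)]
rib [[576.0, -355.0, 66.0], [566.0, -396.0, 71.0], [546.0, -393.0, 71.0], [554.0, -351.0, 69.0]] gap [np.float64(0.3), np.float64(1.8), np.float64(2.5), np.float64(3.0)]
sides [np.float64(0.0446), np.float64(0.1013), np.float64(0.0462), np.float64(0.0999)] [np.float64(0.022), np.float64(0.0419), np.float64(0.0199), np.float64(0.0425)]
pack c [ 0.55904409 -0.37500647  0.0435997 ] [ 0.56069692 -0.37384956  0.06911879] yaw -99.76186408868263 -102.21085602994891
top only [ 0.55835811 -0.37418513  0.045     ] -97.55991465758989
top only [ 0.56066562 -0.37369979  0.07      ] -99.40537014613274
housing c [0.5455 0.0066 0.06  ] edges [(np.float64(0.2969), np.float64(86.74)), (np.float64(0.2205), np.float64(-2.96)), (np.float64(0.2994), np.float64(-93.53)), (np.float64(0.2191), np.float64(176.39))]
((235.11978149414062, 174.90159606933594), (40.531944274902344, 40.78041076660156), 145.7659912109375) ((248.93959045410156, 185.66510009765625), (27.197153091430664, 40.8587532043457), 89.45991516113281) (array([0.55067572, 0.08183249, 0.08179139]), np.float64(0.9866173602401082)) [0.54997697 0.08189336 0.085     ]
engraved [[551.0, 81.0, 85.0]] gap [np.float64(0.8)]
lip [[603.0, -42.0, 64.0], [592.0, -102.0, 81.0], [480.0, -101.0, 61.0], [484.0, -36.0, 69.0]] gap [np.float64(0.0), np.float64(8.0), np.float64(1.2), np.float64(4.5)]
lip c [ 0.53992054 -0.07040426  0.06865879]
knob [[628.0, -137.0, 133.0]] gap [np.float64(0.6)]
hinge [[576.0, -109.0, 99.0]] gap [np.float64(1.3)]
weight [0.4316 0.3363 0.056 ] dia~ 0.05357392094901842
weight [0.551  0.3945 0.044 ] dia~ 0.04032194736744576
weight [ 0.4354 -0.3551  0.03  ] dia~ 0.02493395275283164
knobtop L [[432.0, 331.0, 83.0]] gap [np.float64(1.3)]
```

```bash
cat >> h.py <<'E'
BC=np.array([.5455,.0066]); BY=-3.3
def bal(x,y):
    a=np.radians(BY); return BC+np.array([x*np.cos(a)-y*np.sin(a),x*np.sin(a)+y*np.cos(a)])
def st(l=""):
    o=robot.observe(); print(l,"t",round(o["time"],2),"p",o["tool_pos"].round(4),"yaw",o["tcp_rot"].round(1)[2],"F",o["ft_force"].round(1),"w",round(o["gripper_width"],4),"gf",round(o["gripper_force"],1)); return o
E
python3 - <<'E'
from h import *
x,y,ps=.5598,-.3743,81.
robot.move_pose([x,y,.25],[180,0,ps]); st("hover"); print(robot.observe()["q"].round(1))
robot.set_gripper(.05)
print(robot.line_to([x,y,.122],vel=.12,guard=12)); st("down")
robot.set_gripper(.005); st("grip")
robot.line_to([x,y,.30],vel=.15); st("lift")
p=bal(0,-77.5e-3); robot.move_pose([*p,.30],[180,0,BY+180]); st("above bay")
for n in("top","side"): cv2.imwrite(f"pics/{n}1.png",robot.grab_frame(n))
a=crop("top",225,100,355,230,3,cv2.imread("pics/top1.png")); b=crop("side",200,100,333,230,3,cv2.imread("pics/side1.png")); cv2.imwrite("pics/v1.png",np.hstack([a,b]))
E
```

```text
hover t 3.52 p [ 0.5602 -0.3736  0.2501] yaw 81.1 F [ 0.4  0.2 -0.4] w 0.0857 gf 0.0
[-44.8  18.8  14.4  85.7   0.   54.1]
False
down t 5.18 p [ 0.5602 -0.3747  0.1231] yaw 81.0 F [ 0.1 -0.6  1. ] w 0.0499 gf 0.0
grip t 5.56 p [ 0.5603 -0.3747  0.123 ] yaw 81.0 F [ 1.5 -0.6  4.7] w 0.0186 gf 60.2
lift t 6.89 p [ 0.5596 -0.3741  0.2987] yaw 81.0 F [ 0.3 -0.4 -2.7] w 0.0187 gf 59.3
above bay t 8.06 p [ 0.5412 -0.0713  0.2998] yaw 176.6 F [-0.6 -0.6 -2.7] w 0.0182 gf 59.2
```

```bash
ls -la pics
```

```text
total 2684
drwxr-xr-x 2 agent agent   4096 Nov 30 08:57 .
drwxr-xr-x 3 agent agent   4096 Nov 30 08:56 ..
-rw-r--r-- 1 agent agent 488038 Nov 30 08:54 cside.png
-rw-r--r-- 1 agent agent 356469 Nov 30 08:54 ctop.png
-rw-r--r-- 1 agent agent 330699 Nov 30 08:54 cw.png
-rw-r--r-- 1 agent agent 298750 Nov 30 08:53 side0.png
-rw-r--r-- 1 agent agent 300782 Nov 30 08:57 side1.png
-rw-r--r-- 1 agent agent 286811 Nov 30 08:53 top0.png
-rw-r--r-- 1 agent agent 290537 Nov 30 08:57 top1.png
-rw-r--r-- 1 agent agent 372521 Nov 30 08:57 v1.png
```

View pics/v1.png

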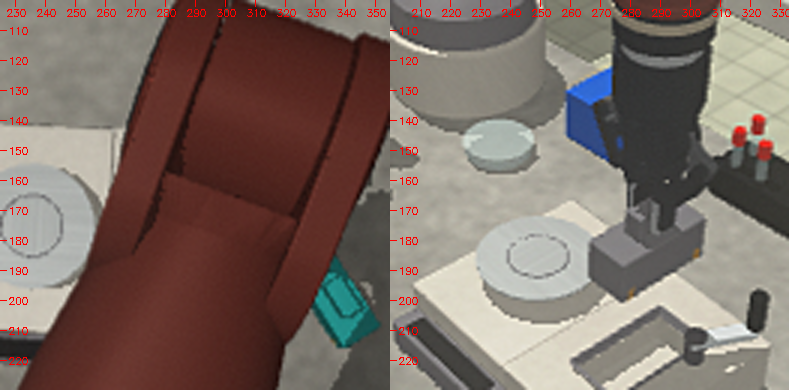

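Run:
```python
from h import *
p=bal(0,-77.5e-3)
robot.line_to([*p,.205],vel=.12); o=st("pre")
print(robot.line_to([*p,.1535],vel=.04,guard=10)); o=st("in")
for n in("side",): cv2.imwrite(f"pics/{n}2.png",robot.grab_frame(n))
```

```text
pre t 9.1 p [ 0.5415 -0.071   0.2059] yaw 176.7 F [ 0.5 -0.8 -2.6] w 0.0186 gf 59.2
False
in t 10.53 p [ 0.5412 -0.0708  0.1538] yaw 176.7 F [ 0.4  0.2 -2.4] w 0.0189 gf 59.2
```

Run:
```python
from h import *
p=bal(0,-77.5e-3)
robot.set_gripper(.045); st("open")
robot.line_to([*p,.195],vel=.12); robot.set_gripper(0); 
print(robot.line_to([*p,.168],vel=.03,guard=8)); st("touch")
# hover above lever start: behind knob
robot.line_to([*p,.24],vel=.2)
kn=np.array([.628,-.137]); h=bal(.038,-.1145); v=kn-h; th=np.arctan2(v[1],v[0]); print("lever",np.degrees(th)-BY,np.linalg.norm(v))
for ph in np.arange(np.degrees(th),87,10):
    a=np.radians(ph); q=h+.06*np.array([np.cos(a),np.sin(a)])-.024*np.array([-np.sin(a),np.cos(a)])
    r=robot.ik([*q,.172],[180,0,ph+90]); print(round(ph),q.round(3),None if r is None else np.round(r))
for n in("side",): cv2.imwrite(f"pics/{n}3.png",crop(n,220,140,370,290,4,robot.grab_frame(n)))
```

```text
open t 10.96 p [ 0.5412 -0.0709  0.1538] yaw 176.7 F [ 0.1  0.2 -0.1] w 0.0453 gf 0.0
True
touch t 12.67 p [ 0.5408 -0.0707  0.1726] yaw 176.7 F [-1.3  0.5  5.6] w 0.0003 gf 3.3
lever -24.61550950202491 0.057890265073459346
-28 [ 0.619 -0.159] [-26.  14.   0.  77.   0.  92.]
-18 [ 0.627 -0.151] [-25.  15.   1.  77.   0.  83.]
-8 [ 0.633 -0.142] [-24.  15.   2.  77.   0.  74.]
2 [ 0.638 -0.132] [-23.  16.   3.  77.   0.  65.]
12 [ 0.641 -0.121] [-22.  16.   3.  77.   0.  56.]
22 [ 0.641 -0.11 ] [-21.  16.   3.  77.   0.  47.]
32 [ 0.64  -0.098] [-20.  15.   2.  77.   0.  38.]
42 [ 0.637 -0.087] [-19.  14.   1.  77.   0.  28.]
52 [ 0.633 -0.077] [-19.  13.   0.  77.   0.  19.]
62 [ 0.626 -0.068] [-18.  12.  -1.  76.   0.  10.]
72 [ 0.618 -0.06 ] [-18.  11.  -3.  76.   0.   0.]
82 [ 0.609 -0.054] [-17.   9.  -5.  76.   0.  -9.]
```

View pics/side3.png

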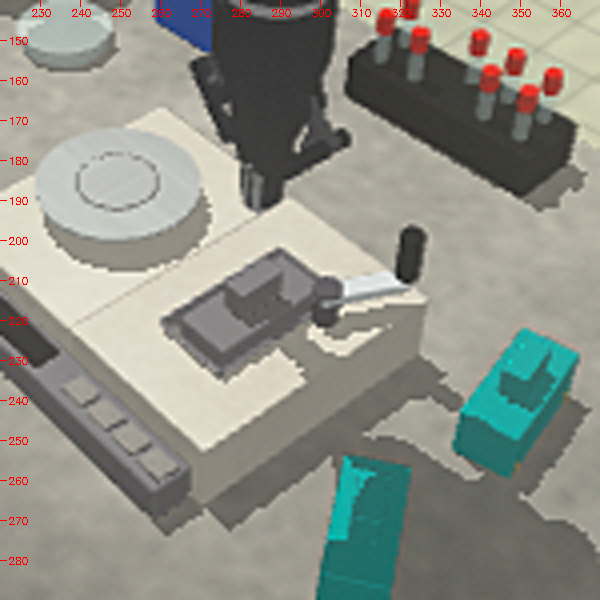

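Run:
```python
from h import *
h=bal(.038,-.1145)
def q(ph,off): 
    a=np.radians(ph); return h+.06*np.array([np.cos(a),np.sin(a)])-off*np.array([-np.sin(a),np.cos(a)])
def go(ph,off,z,**k): return robot.line_to([*q(ph,off),z],rotation=[180,0,ph+90],**k)
robot.move_pose([*q(-28,.036),.24],[180,0,62])
go(-28,.036,.174,vel=.12,guard=15); st("beside")
F=[]
for ph in list(range(-28,82,10)):
    s=go(ph,.021,.174,vel=.06,guard=30); F.append(np.linalg.norm(robot.observe()["ft_force"]).round(1))
    if s: print("stop",ph); break
print(F); st("near")
if not s:
    for ph in (79,83,86,89,92,95):
        s=go(ph,.021,.174,vel=.02,guard=12); st(str(ph))
        if s: break
cv2.imwrite("pics/side4.png",robot.grab_frame("side"))
```

```text
beside t 15.57 p [ 0.6131 -0.1699  0.1747] yaw 62.0 F [ 0.9  0.2 -0.3] w 0.0001 gf 0.0
[np.float64(0.4), np.float64(0.9), np.float64(0.4), np.float64(0.8), np.float64(0.3), np.float64(0.5), np.float64(0.8), np.float64(1.2), np.float64(1.2), np.float64(1.6), np.float64(0.6)]
near t 19.3 p [ 0.6156 -0.0597  0.1741] yaw 161.6 F [-0.3  0.3 -0.4] w -0.0002 gf 0.0
79 t 19.84 p [ 0.609  -0.0552  0.174 ] yaw 168.9 F [ 0.9 -0.5 -0.4] w -0.0001 gf 0.0
83 t 20.22 p [ 0.6051 -0.053   0.174 ] yaw 172.9 F [-0.5 -0.  -0.2] w 0.0002 gf 0.0
86 t 20.53 p [ 0.602  -0.0516  0.174 ] yaw 175.9 F [-0.6 -0.3 -0.2] w -0.0002 gf 0.0
89 t 20.85 p [ 0.5995 -0.0505  0.1742] yaw 178.9 F [ 5.1 -0.6 -2.4] w 0.0 gf 2.6
92 t 21.06 p [ 0.5992 -0.05    0.1743] yaw -178.8 F [ 5.6 -0.  -1. ] w 0.0004 gf 2.9
```

Run:
```python
from h import *
o=robot.observe()["tool_pos"]
robot.line_to([o[0]+.02,o[1]-.002,o[2]],vel=.1); robot.line_to([o[0]+.02,o[1],.28],vel=.2)
robot.move_pose([.432,.334,.28],[180,0,180]); robot.set_gripper(.05); st("hover W")
T=robot.grab_frame("top"); S=robot.grab_frame("side")
cv2.imwrite("pics/v5.png",np.hstack([crop("top",210,125,340,235,3,T),crop("side",200,165,330,275,3,S)]))
# bottle/medium checks and knob centre in the first top view
T=cv2.imread("pics/top0.png"); print(cv2.cvtColor(T,cv2.COLOR_BGR2GRAY)[206:224,146:170])
S=cv2.imread("pics/side0.png"); print(cv2.cvtColor(S,cv2.COLOR_BGR2GRAY)[162:178:1,163:182])
```

```text
hover W t 24.25 p [0.4321 0.334  0.28  ] yaw 180.0 F [ 0.3 -0.1 -0.6] w 0.0503 gf 0.0
[[112 112 113 111 111 112 113 114 113 109 109  96  96  82  97  99 106 103
  113 112 112 114 116 116]
 [111 111 113 112 113 116 114 113 139 158 152 145 153 142 117  64  61  62
   69  71  76  76  78  78]
 [111 112 112 111 115 118 130 155 158 162 161 158 156 155 146 144  73  50
   52  54  56  62  63  65]
 [113 115 113 113 114 131 157 166 165 161 161 162 155 154 153 153 153  75
   53  54  55  57  66  67]
 [115 116 115 116 114 157 167 164 152 126 134 136 162 157 158 157 159 128
   65  53  55  54  60  65]
 [116 117 117 116 143 168 157 166 167 159 135  82  83  99 100 100 100 150
   86  57  53  54  57  64]
 [118 117 117 113 159 161 161 164 162 162 158 128  59  68  83  81  85 102
   96  57  57  56  54  60]
 [114 115 114 109 158 175 168 165 162 161 160 168  76  53  86  88  84  85
  143  68  54  55  53  58]
 [113 109 110 100 162 177 167 166 165 163 161 166  81  50  78  89  85  85
  139  68  52  53  56  57]
 [111 107 106 105 162 172 167 165 161 162 160 170  82  49  82  87  89  84
  129  66  54  56  55  57]
 [10
[... 1401 characters left out ...]
 118 117 116 113 113 152 191 184 185 159 163
  167]
 [162 160 165 188 185 136 113 121 120 118 113 105 130 195 186 182 171 162
  163]
 [158 158 178 186 189 181 129 118 120 119 114 109 116 130 192 182 170 160
  160]
 [160 170 218 186 186 179 105 114 109 107 122 120 117 112 129 187 142 148
  167]
 [159 163 194 188 185 196 188 108 120 120 120 120 118 113 133 189  96 134
  170]
 [156 155 165 195 193 198 200 191 110 117 119 116 115 130 173 105 102 139
  170]
 [151 148 129 146 207 204 201 205 194 111 113 138 205 141 108 107 105 125
  172]
 [157 156 128 100 113 148 190 191 186 167 157 127 114 113 111 111 105 111
  173]
 [158 156 144 107 112 115 116 115 116 118 119 116 116 113 114 109 106 107
  152]]
```

View pics/v5.png

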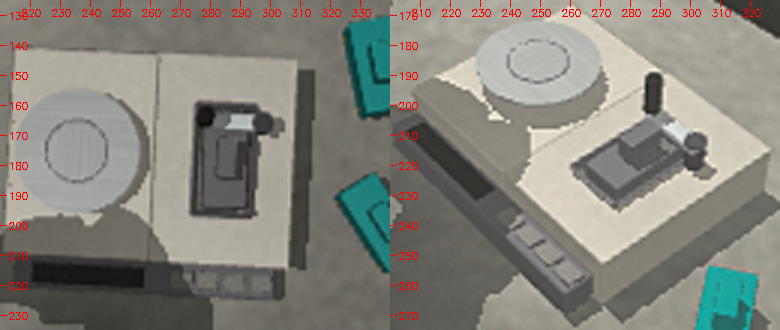

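Run:
```python
from h import *
print("knobW",plane("top",(153.9,213.9),.082),tri((153.9,213.9),(170.6,165.7)),"body",plane("top",(157,214.1),.056))
print("lever knob now ~(278,163.6); expect",proj("top",[*bal(.038,-.0545),.1295]))
y=.3325
robot.line_to([.432,y,.17],vel=.2)
print(robot.line_to([.432,y,.1345],vel=.06,guard=8)); st("down")
robot.set_gripper(.01); st("grip")
robot.line_to([.432,y,.16],vel=.06); st("lift")
cv2.imwrite("pics/v6.png",crop("side",130,110,230,210,5,robot.grab_frame("side")))
```

```text
knobW [0.43248707 0.33532563 0.082     ] (array([0.43292045, 0.3359741 , 0.07880194]), np.float64(1.138879386821001)) body [0.43155709 0.33361431 0.056     ]
lever knob now ~(278,163.6); expect [278.27235487 162.57645135]
False
down t 25.79 p [0.4321 0.3325 0.1346] yaw 180.0 F [-0.  -0.1  0.5] w 0.0501 gf 0.0
grip t 26.16 p [0.4324 0.3331 0.1353] yaw -180.0 F [-1.6  4.6  4.3] w 0.0215 gf 59.0
lift t 26.73 p [0.432  0.3324 0.1599] yaw 180.0 F [ 0.9 -0.2 -9.8] w 0.0217 gf 59.2
```

View pics/v6.png

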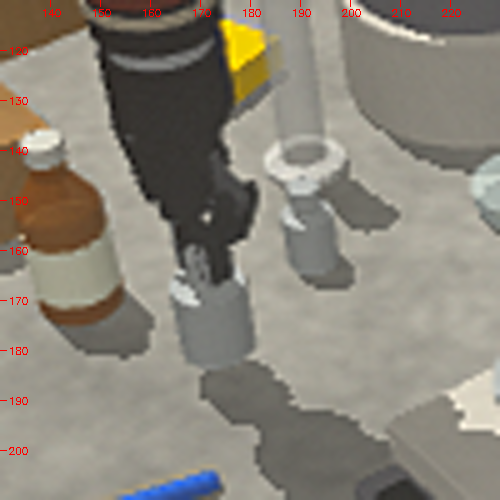

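Run:
```python
from h import *
x,y=.5500,.0818
robot.line_to([.432,.3325,.27],vel=.12)
robot.line_to([x,y,.27],vel=.15); robot.pause(.3); robot.line_to([x,y,.226],vel=.06); robot.pause(.4); st("above")
z=.226
f0=robot.observe()["ft_force"][2]
while z>.2155:
    z-=.001; robot.line_to([x,y,z],vel=.01); robot.pause(.15)
    d=np.mean([robot.observe()["ft_force"][2] for _ in range(1)])-f0; print(round(z,4),round(d,1),end="; ")
    if d>6.5: break
st("\nloaded")
robot.set_gripper(.034); robot.pause(.3); st("open")
```

```text
above t 31.43 p [0.55   0.0818 0.2261] yaw -180.0 F [ 0.  -0.4 -9. ] w 0.022 gf 59.2
0.225 0.5; 0.224 -0.3; 0.223 -0.8; 0.222 0.1; 0.221 -1.0; 0.22 0.8; 0.219 3.1; 0.218 4.7; 0.217 5.5; 0.216 7.2; 
loaded t 35.43 p [0.5501 0.0818 0.2161] yaw -180.0 F [ 0.4  2.1 -1.7] w 0.0216 gf 60.0
open t 36.01 p [0.55   0.0818 0.216 ] yaw 180.0 F [-0.3  0.1  0.1] w 0.034 gf 0.0
```

Run:
```python
from h import *
x,y=.55,.0818
robot.line_to([x,y,.31],vel=.08); robot.move_pose([.35,.40,.33],[180,0,180]); st("away")
T=robot.grab_frame("top"); S=robot.grab_frame("side")
cv2.imwrite("pics/v7.png",np.hstack([crop("top",205,135,315,225,3,T),crop("side",205,130,345,260,3,S)[:270]]))
```

```text
away t 38.74 p [0.3507 0.3995 0.3298] yaw 179.9 F [ 0.1  0.6 -0.3] w 0.0342 gf 0.0
```

View pics/v7.png

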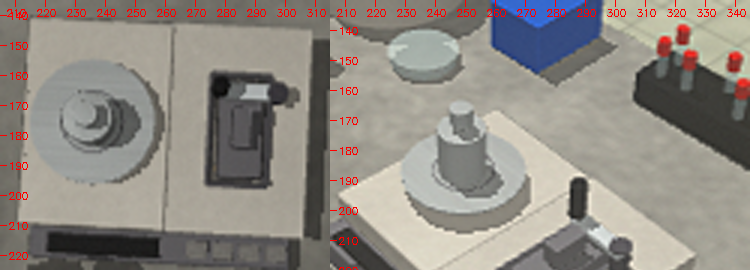

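```bash
python3 -c "
from plant import robot
robot.pause(.3); print(robot.job_done(), robot.observe()['time'])"
```

```text
the job is handed in; nothing more can be done
the job is handed in; nothing more can be done
```

I handed the job in at about 39 s: the battery pack is fully in its bay, the lever is swung shut to its stop, and the large weight stands upright and centred on the pan, lowered gently (about 4 mm of travel by arm height, against the 12 mm stop).

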